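# Slide the flat tin between the posts into its worktop tidy

### The job

Put the flat food tin away in the low wooden worktop tidy: push it along the worktop with the fingers, end first through the narrow gap between the tidy's two front posts, until the whole tin lies inside the bay behind those posts. Only push it, gently; never grasp, pinch, tip or lift it. Leave the mug, the spice jar and the salt shaker where they stand, and finish with the hand clear.

Things in the scene. Friction and masses are not known exactly. Their poses are not given: they have to be found in the camera images.
- flat_tin: closed flat oblong food tin with rounded corners, loose, flat on the worktop: 63 mm along its x, 105 mm along its y (length), 24 mm high; sides taper slightly, pushable body 60 x 101 mm. About 0.15 kg, stops as soon as the push stops. Origin: centre of its underside, z up. At the start it lies left of the mouth line of the tidy, its length within 30 degrees of the way the robot faces.
- tidy: low wooden tidy, no floor, fixed. Origin on the worktop midway between its two front posts; x points through the mouth into the bay, z up. Round posts 22 mm thick, 40 high, axes at y = +-44.5 mm, at x = 0 (gap 67 mm clear) and x = 164. Side rails 21 mm high, inner faces at y = +-48; back rail, inner face at x = 160. The tin fits lengthwise: its centre is at x = 64 mm when wholly behind the front posts.
- dresser_corner (a point): fixed: the right front corner, at worktop height, of the tall grey dresser cupboard that stands on the worktop, 1.3 m high. Its front runs from here to the left (world +y) and its side straight back (world +x); keep the hand and arm in front of it or to the right of it.
- mug: small cream mug standing upright, about 59 mm across, 83 mm with its handle, 55 mm high; origin at the centre of the underside of its outline; a bystander
- spice_jar: spice jar with a white cap, 47 mm across, 98 mm high, standing; origin at the centre of its underside; a bystander
- salt_shaker: glass salt shaker with a metal cap, 44 mm across, 90 mm high, standing; origin at the centre of its underside; a bystander
Not all that is in view belongs to the job. Leave any red look-alike of the flat_tin alone.

How it is judged:
At the end, for the whole second after the job is handed in: The tin lies flat and still on the worktop inside the tidy's bay, lengthwise, its centre 55 to 115 mm behind the line of the front posts and within 25 mm of the bay's middle line (x of flat_tin in the frame of tidy between 0.055 and 0.115 m and y of flat_tin in the frame of tidy between -0.025 and 0.025 m and angle between the y axis of flat_tin and the x axis of tidy, either way round below 0.4 rad and height (world z) of flat_tin below 0.004 m and angle between flat_tin's own z axis and vertical below 0.06 rad and linear speed of flat_tin below 0.01 m/s); the robot touches nothing.
It fails at once if the tin is lifted (over 10 mm) or tipped (over 0.2 rad) (height (world z) of flat_tin above 0.01 m or angle between flat_tin's own z axis and vertical above 0.2 rad).
It fails at once if the tin is pinched or shoved hard (over 18 N between the fingers and the tin) (contact force between the fingers and flat_tin above 18 N).
It fails at once if the mug is moved or knocked over (distance of mug from where it was at the start of the episode above 0.02 m or angle between mug's own z axis and vertical above 0.3 rad).
It fails at once if the spice jar is moved or knocked over (distance of spice_jar from where it was at the start of the episode above 0.02 m or angle between spice_jar's own z axis and vertical above 0.3 rad).
It fails at once if the salt shaker is moved or knocked over (distance of salt_shaker from where it was at the start of the episode above 0.02 m or angle between salt_shaker's own z axis and vertical above 0.3 rad).
It also fails if it takes over 72 s, if anything falls off the work surface, if the arm or the gripper's body presses on something with over 40 N, if the wrist force passes 120 N, or if a joint passes its speed limit or range.

### The arm

A 6-joint arm with a two-finger parallel gripper is mounted at the origin on a cart in front of the work surface, level with it; the furniture and walls round the work are solid. World frame = base frame: x ahead of the robot, y to its left, z up, the work surface at z = 0. Lengths are in m, angles in rad, forces in N, time in s.
With the tool pointing down it reaches from about 0.275 to 1 m from the base axis. Payload 8.4 kg.
Tool frame: the origin (TCP) lies at the very end of the fingers, on their centre line; the grasp point (between the pads) lies 19 mm behind it (grip_depth is the distance from the TCP to the grasp point, in m); z points along the fingers, y is the direction in which the jaws open and shut (so a half turn about z gives the same grasp; the last joint's range is limited). The gripper opens to 85 mm and grips with 20 to 120 N. Pads are 22 mm wide; open, the fingers measure 114 mm over their backs; the gripper's body (76 mm by 85 mm) begins 54 mm behind the grasp point. The pads swing forward as they close: fully open they stand 13 mm farther back than shut.
Start: joints at [1.325, 0.353, 1.633, -0, 1.155, -0.002], TCP at [0.151, 0.607, 0.231] pointing down, gripper open.
Joint ranges: [-2.63, 2.63], [-0.92, 2.1], [0.06, 2.66], [-1.3, 4.44], [0, 2.69], [-3.02, 3.02]. Speed limits (rad/s): [2.22, 2.22, 2.79, 3.14, 3.14, 3.14].

### API

Orientations are given as a unit quaternion [w, x, y, z].
In Python, from cell import read_state, read_camera, close_job, grip_depth gives the robot as it stands.
- The arm moves only by the shell command python3 -m pendant 'ROWS' [OPENING] [FORCE]. ROWS is JSON, a list of rows, each an object with "linear": the shift along the world's x, y, z in mm, a list of three; "angular": the turn, a rotation vector about the world's x, y, z in degrees, a list of three. In form: [{"linear": [x, y, z], "angular": [rx, ry, rz]}, ...]. A call has 1 to 8 rows; each row is the pose to reach, as a shift and turn from the pose commanded when the call began; what a row does not reach only later rows make up. A row lasts 1/12 s, in which the tool goes at most 41.7 mm and 7.16 degrees, less where a joint would pass 70% of its speed; a pose out of reach is approached as far as the arm can. A call with a gripper value outside its range is refused whole. OPENING is the opening, from -1 (shut) to 1 (fully open), so that 0 is half open, set as the call begins (- or left out, the last holds). The fingers move at their own pace and stop on an object; FORCE is the grip in N (left out, the last holds). Time passes only in rows, so rows that repeat a pose let the fingers close. It gives the time, the measured TCP pose, the force and the opening at its end, in the units of the state.
- read_state(): the state, without advancing time (a new reading comes with each control period).
- read_camera(name): name is "scene" or "top"; returns a dict with "image" (400x640x3 uint8, blue, green, red), "vertical_fov" (degrees; the focal length in pixels is half the picture's height over the tangent of half this angle, whatever the lens; pixels are square), "cx", "cy" (the principal point, pixels), "camera_from_world" (4x4, takes a point from world to camera coordinates). Camera axes: x right, y down, z forward; pixel columns grow to the right and rows downward; lengths in m; the calibration is good to about 2 mm. A picture is of the moment at which its call begins. There is no depth.
- close_job(): hands the job in, once; it reports no verdict.
The state is a dict: "time": time; "joint_positions": joint angles; "qvel": joint speeds; "effort": joint torques, N m; "eef_pos": TCP position; "tool_rot": TCP orientation; "force": force on the tool from outside, world axes, zero at the start; "ft_torque": the same for the moment, N m; "width": finger opening in m.
Only numpy, scipy, OpenCV 4.12 (cv2) and the standard library are available. Lean on these libraries where they do the work, as an engineer would, in place of code of your own. Each camera call takes 0.05 s, during which the arm holds its last target. There are 200 camera calls.

## Working session

There is one attempt and no reset: what is moved stays moved. The work goes in short steps, Python scripts to look and compute and a shell command to move; the robot and the scene stay as the last step left them, time stands still between calls to the robot, and variables do not carry over. Pictures are saved under pics/ and viewed, about 8 in all and at most 12, crops included, and the job is handed in when it is done.

```bash
mkdir -p pics
cat > h.py <<'E'
import numpy as np,cv2
from cell import read_state,read_camera
def cam(n):
    c=read_camera(n);im=np.array(c["image"]);f=im.shape[0]/2/np.tan(np.radians(c["vertical_fov"])/2)
    return im,f,c["cx"],c["cy"],np.array(c["camera_from_world"])
def ray(C,u,v,z=0.):
    im,f,cx,cy,T=C;R=T[:3,:3];o=-R.T@T[:3,3];d=R.T@np.array([(u-cx)/f,(v-cy)/f,1]);return o+d*(z-o[2])/d[2]
def proj(C,p):
    im,f,cx,cy,T=C;q=T[:3,:3]@np.array(p)+T[:3,3];return np.array([cx+f*q[0]/q[2],cy+f*q[1]/q[2]])
E
python3 - <<'E'
from h import *
for n in("scene","top"):
    C=cam(n);cv2.imwrite(f"pics/{n}0.png",C[0]);print(n,C[1:4],C[4].round(3).tolist(), ray(C,320,200))
s=read_state();print({k:np.round(v,3).tolist() for k,v in s.items()})
E
```

```text
scene (np.float64(423.6239456285134), 321.5085756172629, 190.95939291810564) [[0.848, -0.529, 0.016, -0.473], [-0.381, -0.631, -0.675, 0.173], [0.367, 0.567, -0.737, 1.455], [0.0, 0.0, 0.0, 1.0]] [ 0.49992472 -0.08234282  0.        ]
top (np.float64(484.56449747003995), 316.33006944870226, 192.08321125462405) [[0.319, -0.948, -0.006, -0.241], [-0.812, -0.27, -0.518, 0.381], [0.489, 0.17, -0.856, 1.624], [0.0, 0.0, 0.0, 1.0]] [ 4.69632326e-01 -1.11029393e-01  2.22044605e-16]
{'time': 0.1, 'joint_positions': [1.325, 0.354, 1.634, 0.0, 1.155, -0.002], 'qvel': [0.001, -0.001, -0.002, -0.001, -0.001, -0.001], 'effort': [-0.001, -60.635, -34.282, -0.0, 0.004, -0.0], 'eef_pos': [0.151, 0.606, 0.231], 'tool_rot': [-0.0, 0.122, 0.993, -0.001], 'force': [-0.632, 0.154, -0.314], 'ft_torque': [-0.038, 0.023, 0.002], 'width': 0.085}
```

View pics/scene0.png

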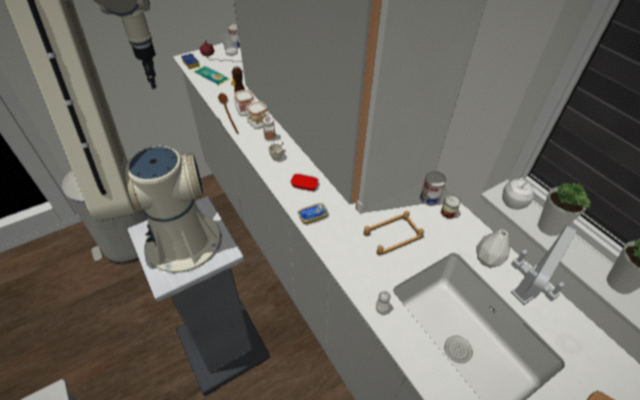

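View pics/top0.png

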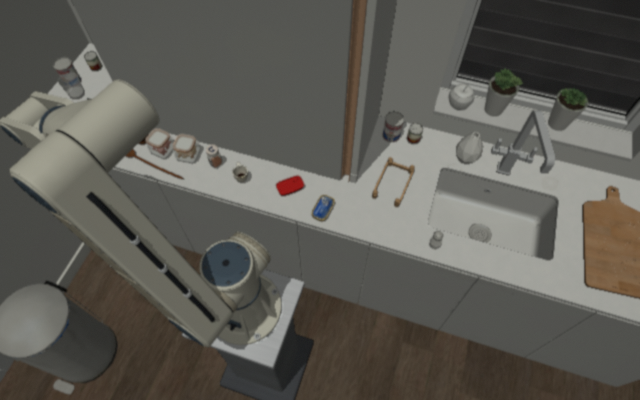

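The scene view shows the blue tin at (313,214), the red decoy at (305,182) and the tidy's posts near (366,231), (380,250), (407,216), (421,234). The shaker is at (383,302), the mug at (277,152) and the jar at (268,129). The top view has the tin at (323,207) and the tidy around (393,182). Next I'll zoom in and measure.

Run:
```python
from h import *
a=cv2.imread("pics/scene0.png")[165:325,255:455];b=cv2.imread("pics/top0.png")[145:255,280:455]
a=cv2.resize(a,None,fx=4,fy=4,interpolation=2)[:600];b=cv2.resize(b,None,fx=4.5,fy=4.5,interpolation=2)
cv2.imwrite("pics/sz.png",a);cv2.imwrite("pics/tz.png",b)
```

```text
(no output)
```

View pics/sz.png

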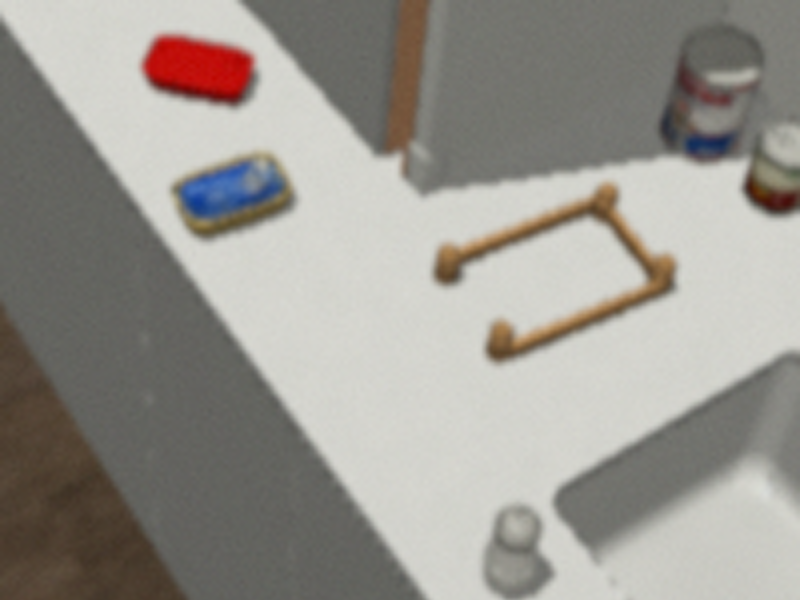

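View pics/tz.png

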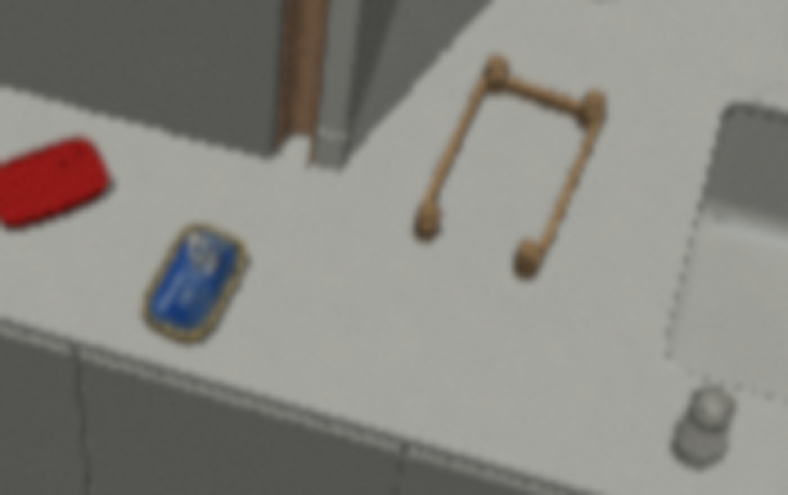

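Both crops show the four post tops and the tin clearly. In the scene crop the posts are FL (448,252), FR (501,329), BL (605,190) and BR (665,262). In the top crop they are FL (428,208), FR (529,247), BL (497,64) and BR (595,96).

```bash
cat >> h.py <<'E'
def tin(C):
    hsv=cv2.cvtColor(C[0],cv2.COLOR_BGR2HSV)
    m=((hsv[...,0]>100)&(hsv[...,0]<130)&(hsv[...,1]>110)).astype(np.uint8)
    p=proj(C,[.5,0,0]);m=cv2.morphologyEx(m,cv2.MORPH_CLOSE,np.ones((3,3)))
    n,l,st,ce=cv2.connectedComponentsWithStats(m)
    out=[]
    for i in range(1,n):
        w=ray(C,*ce[i],z=.024)
        if st[i,4]>60 and .3<w[0]<.85 and -.4<w[1]<.4:
            v,u=np.where(l==i);P=np.array([ray(C,a,b,.024)[:2] for a,b in zip(u,v)])
            r=cv2.minAreaRect((P*1000).astype(np.float32))
            bx=cv2.boxPoints(r);e=[bx[1]-bx[0],bx[2]-bx[1]];d=max(e,key=np.linalg.norm)
            ang=np.degrees(np.arctan2(d[1],d[0]));ang=(ang+90)%180-90
            out.append((st[i,4],P.mean(0).round(4),np.round(r[0],1),np.round(r[1],1),round(float(ang),1)))
    return out
E
python3 - <<'E'
from h import *
S=cam("scene");T=cam("top")
print("tin",tin(S),tin(T))
ps=np.array([[448,252],[501,329],[605,190],[665,262]])/4+[255,165]
pt=np.array([[428,208],[529,247],[497,64],[595,96]])/4.5+[280,145]
for C,p in((S,ps),(T,pt)):
    w=np.array([ray(C,*q,z=.038)[:2] for q in p]);print(w.round(4).tolist())
    o=(w[0]+w[1])/2;l=w[0]-w[1];print("front gap",np.linalg.norm(l),"depth",np.linalg.norm(w[2]-w[0]),np.linalg.norm(w[3]-w[1]),"o",o,
     "yaw",np.degrees(np.arctan2(-l[0],l[1])),[np.degrees(np.arctan2(*(w[i+2]-w[i])[::-1])) for i in(0,1)])
for n,a,b,z in (("shaker top",(517/4+255,522/4+165),(711/4.5+280,407/4.5+145),.09),("dresser",(424/4+255,192/4+165),(343/4.5+280,168/4.5+145),0),("dresser2",(405/4+255,172/4+165),(315/4.5+280,165/4.5+145),0),("mug",(277,152),(241,173),.03),("jar",(269,131),(214,157),.05),("edge",(340/4+255,480/4+165),(400/4.5+280,443/4.5+145),0)):
    print(n,ray(S,*a,z).round(3),ray(T,*b,z).round(3))
E
```

```text
tin [(np.int32(167), array([ 0.4272, -0.1331]), array([ 434. , -133.3]), array([43.4, 83.5]), -9.7)] [(np.int32(160), array([ 0.4217, -0.1321]), array([ 429.7, -132.6]), array([42.4, 80. ]), -5.6)]
[[0.5528, -0.303], [0.5431, -0.3908], [0.7135, -0.3195], [0.706, -0.4086]]
front gap 0.0883568122409581 depth 0.16150637915993415 0.16394777194612314 o [ 0.54792752 -0.34691838] yaw -6.333762365647469 [np.float64(-5.872283759750087), np.float64(-6.236657384064027)]
[[0.5495, -0.3013], [0.5394, -0.3896], [0.7092, -0.3201], [0.7031, -0.4078]]
front gap 0.08887444038985456 depth 0.1607426640217944 0.16466866957051604 o [ 0.54444918 -0.34546242] yaw -6.540186250434816 [np.float64(-6.716498288365464), np.float64(-6.333585088689205)]
shaker top [ 0.423 -0.558  0.09 ] [ 0.414 -0.554  0.09 ]
dresser [ 0.595 -0.214  0.   ] [ 0.589 -0.219  0.   ]
dresser2 [ 0.594 -0.185  0.   ] [ 0.584 -0.195  0.   ]
mug [0.473 0.207 0.03 ] [0.471 0.21  0.03 ]
jar [0.496 0.32  0.05 ] [0.496 0.331 0.05 ]
edge [ 0.365 -0.421  0.   ] [ 0.354 -0.335 -0.   ]
```

```bash
cat >> h.py <<'E'
def outline(C,ctr,col="tin",z=.012):
    # saturated blob around a world point: footprint centre from silhouette rect at mid height
    hsv=cv2.cvtColor(C[0],cv2.COLOR_BGR2HSV);u,v=proj(C,[*ctr,.012]).astype(int)
    w=np.zeros(hsv.shape[:2],np.uint8);w[max(v-32,0):v+32,max(u-32,0):u+32]=1
    h,s=hsv[...,0],hsv[...,1]
    m=((s>(150 if col=="red" else 65))&(w>0))
    red=((h<6)|(h>172))&(s>150);m=m&(red if col=="red" else ~red);m=m.astype(np.uint8)
    n,l,st,ce=cv2.connectedComponentsWithStats(m);i=1+np.argmax(st[1:,4])
    c=max(cv2.findContours((l==i).astype(np.uint8),0,1)[0],key=cv2.contourArea)[:,0]
    P=np.array([ray(C,*q,z=z)[:2] for q in c.astype(float)])*1000
    r=cv2.minAreaRect(P.astype(np.float32));bx=cv2.boxPoints(r);e=[bx[1]-bx[0],bx[2]-bx[1]];d=max(e,key=np.linalg.norm)
    a=np.degrees(np.arctan2(d[1],d[0]));return np.round(r[0],1),np.round(r[1],1),round(float((a+90)%180-90),1)
E
python3 - <<'E'
from h import *
for n in("scene","top"):
    C=cam(n);print(n,"tin",outline(C,(.43,-.133)))
    q=(305,182) if n=="scene" else (290,186)
    p=ray(C,*q,z=.02);print(p,outline(C,p[:2],"red"))
E
```

```text
scene tin (array([ 438.1, -134.2]), array([64.2, 99. ]), -7.6)
[0.48961802 0.01075107 0.02      ] (array([490.8,  20.7]), array([ 67.7, 100.9]), -45.3)
top tin (array([ 437. , -130.9]), array([47. , 88.3]), -9.0)
[0.48108603 0.0131126  0.02      ] (array([489.4,  16.9]), array([62. , 96.2]), -46.4)
```

```bash
python3 -m pendant '[{"linear":[15,-40,0],"angular":[0,0,-7]},{"linear":[30,-80,0],"angular":[0,0,-14]},{"linear":[50,-120,0],"angular":[0,0,-21]},{"linear":[70,-160,0],"angular":[0,0,-28]},{"linear":[85,-200,0],"angular":[0,0,-35]},{"linear":[100,-240,0],"angular":[0,0,-42]},{"linear":[120,-280,0],"angular":[0,0,-49]},{"linear":[140,-315,0],"angular":[0,0,-54]}]' -0.2
```

```text
time: 0.97
eef_pos: [0.2851, 0.3, 0.2314]
tool_rot: [0.0, 0.561, 0.828, 0.0]
force: [0.6, -0.6, 0.3]
width: 0.0343
```

```bash
python3 -m pendant '[{"linear":[16,-36,0],"angular":[0,0,-5]},{"linear":[32,-72,0],"angular":[0,0,-10]},{"linear":[48,-110,0],"angular":[0,0,-15]},{"linear":[64,-148,0],"angular":[0,0,-20]},{"linear":[80,-186,0],"angular":[0,0,-24]},{"linear":[96,-224,0],"angular":[0,0,-29]},{"linear":[112,-262,0],"angular":[0,0,-29]},{"linear":[126,-300,0],"angular":[0,0,-29]}]' 0.2 20; python3 -m pendant '[{"linear":[10,-35,-20],"angular":[0,0,0]},{"linear":[20,-67,-40],"angular":[0,0,0]},{"linear":[20,-67,-75],"angular":[0,0,0]},{"linear":[20,-67,-110],"angular":[0,0,0]},{"linear":[20,-67,-140],"angular":[0,0,0]},{"linear":[20,-67,-140],"angular":[0,0,0]}]'
python3 - <<'E'
from h import *
s=read_state();print({k:np.round(v,4).tolist() for k,v in s.items() if k in("eef_pos","tool_rot","joint_positions","force","time")})
C=cam("scene");cv2.imwrite("pics/s1.png",cv2.resize(C[0][120:270,240:440],None,fx=4,fy=4,interpolation=2))
E
```

```text
time: 1.63
eef_pos: [0.4118, -0.0002, 0.2317]
tool_rot: [0.0, 0.749, 0.663, 0.001]
force: [1.1, 0.8, 1.3]
width: 0.0515
time: 2.13
eef_pos: [0.4275, -0.0649, 0.087]
tool_rot: [-0.003, 0.749, 0.662, -0.003]
force: [-1.3, 0.0, -0.6]
width: 0.0509
{'time': 2.1333, 'joint_positions': [-0.1541, 0.2754, 2.1492, 0.0, 0.7253, -0.0315], 'eef_pos': [0.4275, -0.0649, 0.087], 'tool_rot': [-0.0032, 0.7491, 0.6625, -0.0027], 'force': [-1.3428, 0.037, -0.5595]}
```

View pics/s1.png

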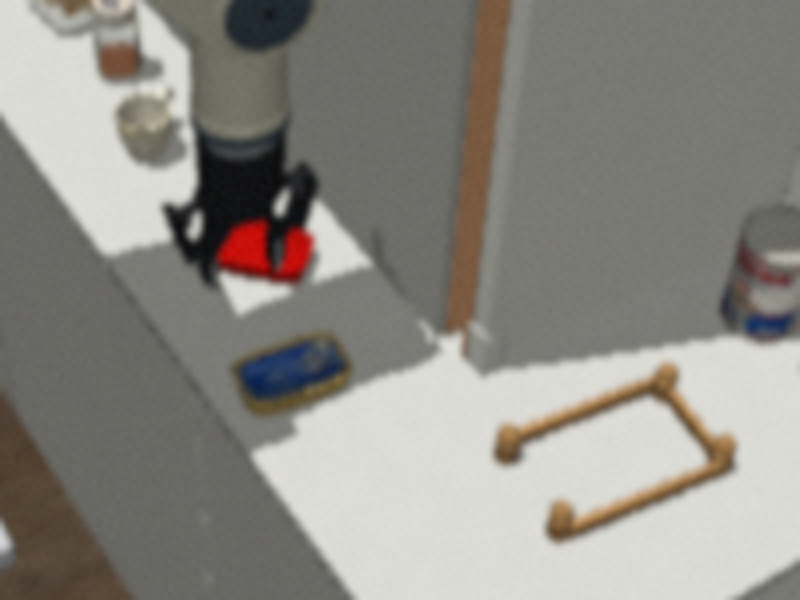

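The hand is left of the tin, beyond its side, and the red decoy is well clear of the fingers. Now I'll descend.

```bash
python3 -m pendant '[{"linear":[4,-2,-20],"angular":[0,0,0]},{"linear":[8,-5,-40],"angular":[0,0,0]},{"linear":[10,-5,-55],"angular":[0,0,0]},{"linear":[10,-5,-67],"angular":[0,0,0]},{"linear":[10,-5,-74],"angular":[0,0,0]},{"linear":[10,-5,-78],"angular":[0,0,0]},{"linear":[10,-5,-78],"angular":[0,0,0]},{"linear":[10,-5,-78],"angular":[0,0,0]}]'
python3 -c "
from h import *
C=cam('scene');print(outline(C,(.435,-.133)))"
```

```text
time: 2.85
eef_pos: [0.4419, -0.07, 0.0142]
tool_rot: [0.0, 0.749, 0.663, 0.0]
force: [-1.0, -0.2, -0.3]
width: 0.0514
(array([ 438.2, -134.2]), array([ 64.2, 102.7]), -7.6)
```

```bash
python3 -m pendant '[{"linear":[0,-2,-5],"angular":[0,0,0]},{"linear":[0,-8,-9],"angular":[0,0,0]},{"linear":[0,-14,-9],"angular":[0,0,0]},{"linear":[0,-18,-9],"angular":[0,0,0]},{"linear":[0,-22,-9],"angular":[0,0,0]},{"linear":[0,-26,-9],"angular":[0,0,0]},{"linear":[0,-30,-9],"angular":[0,0,0]},{"linear":[0,-35,-9],"angular":[0,0,0]}]'
python3 -m pendant '[{"linear":[0,-5,0],"angular":[0,0,0]},{"linear":[0,-10,0],"angular":[0,0,0]},{"linear":[-1,-15,0],"angular":[0,0,0]},{"linear":[-1,-20,0],"angular":[0,0,0]},{"linear":[-1,-25,0],"angular":[0,0,0]},{"linear":[-2,-30,0],"angular":[0,0,0]},{"linear":[-2,-35,0],"angular":[0,0,0]},{"linear":[-2,-35,0],"angular":[0,0,0]}]'
python3 -c "
from h import *
C=cam('scene');print(outline(C,(.435,-.175)));C=cam('top');print(outline(C,(.435,-.175)))"
```

```text
time: 3.57
eef_pos: [0.4411, -0.1054, 0.0043]
tool_rot: [-0.0, 0.749, 0.663, -0.0]
force: [0.6, 1.1, -0.5]
width: 0.0512
time: 4.23
eef_pos: [0.4393, -0.1409, 0.0043]
tool_rot: [0.0, 0.749, 0.663, 0.0]
force: [-0.2, 0.3, -0.0]
width: 0.0513
(array([ 436.9, -182.6]), array([ 72.3, 104.4]), -13.4)
(array([ 428.6, -177.6]), array([54.2, 97.7]), -2.9)
```

```bash
for i in 1 2; do python3 -m pendant '[{"linear":[0,-6,0],"angular":[0,0,0]},{"linear":[-1,-12,0],"angular":[0,0,0]},{"linear":[-1,-18,0],"angular":[0,0,0]},{"linear":[-1,-24,0],"angular":[0,0,0]},{"linear":[-2,-30,0],"angular":[0,0,0]},{"linear":[-2,-36,0],"angular":[0,0,0]},{"linear":[-2,-42,0],"angular":[0,0,0]},{"linear":[-3,-48,0],"angular":[0,0,0]}]';done
python3 - <<'E'
from h import *
C=cam('scene');print(outline(C,(.433,-.28)));C=cam('top');print(outline(C,(.433,-.28)))
cv2.imwrite("pics/t2.png",cv2.resize(C[0][140:265,280:460],None,fx=4.4,fy=4.4,interpolation=2))
E
```

```text
time: 5.0
eef_pos: [0.4363, -0.1888, 0.0043]
tool_rot: [0.0, 0.749, 0.663, 0.0]
force: [0.9, 0.7, 0.4]
width: 0.0511
time: 5.67
eef_pos: [0.4333, -0.2367, 0.0043]
tool_rot: [0.0, 0.749, 0.663, 0.0]
force: [0.2, -0.2, -0.2]
width: 0.051
(array([ 431.3, -272.6]), array([ 73.2, 103.1]), -6.0)
(array([ 429., -274.]), array([ 55.4, 103.6]), -2.8)
```

View pics/t2.png

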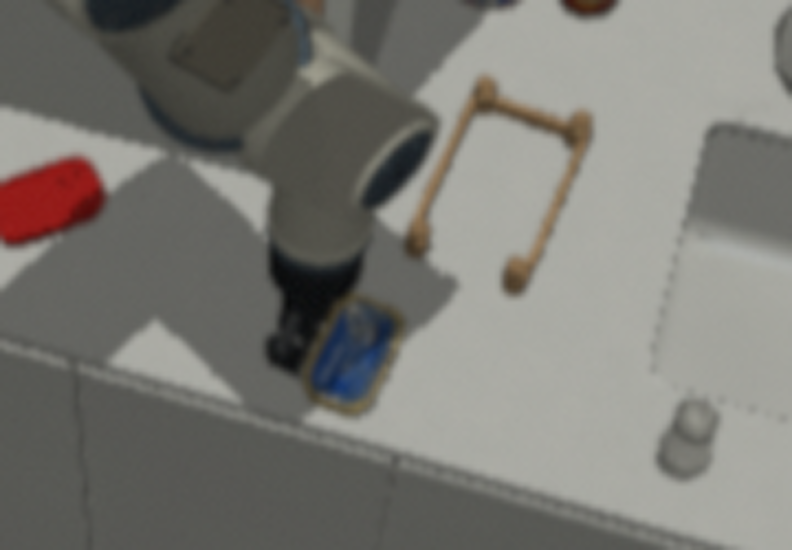

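The tin is flush against the fingers and lined up with the tidy, about 55 mm short of the mouth line. I'll finish the sideways push, then back off and look.

```bash
python3 -m pendant '[{"linear":[0,-7,0],"angular":[0,0,0]},{"linear":[0,-14,0],"angular":[0,0,0]},{"linear":[-1,-21,0],"angular":[0,0,0]},{"linear":[-1,-28,0],"angular":[0,0,0]},{"linear":[-1,-35,0],"angular":[0,0,0]},{"linear":[-2,-42,0],"angular":[0,0,0]},{"linear":[-2,-49,0],"angular":[0,0,0]},{"linear":[-2,-55,0],"angular":[0,0,0]}]'
python3 -m pendant '[{"linear":[0,0,0],"angular":[0,0,0]},{"linear":[0,15,0],"angular":[0,0,0]},{"linear":[-10,40,15],"angular":[0,0,0]},{"linear":[-30,55,45],"angular":[0,0,7]},{"linear":[-55,65,80],"angular":[0,0,14]},{"linear":[-80,70,100],"angular":[0,0,21]},{"linear":[-90,70,110],"angular":[0,0,28]},{"linear":[-90,70,110],"angular":[0,0,35]}]' -0.45
python3 - <<'E'
from h import *
C=cam('scene');print(outline(C,(.433,-.33)),tin(C));C=cam('top');print(outline(C,(.433,-.33)),tin(C))
cv2.imwrite("pics/t3.png",cv2.resize(C[0][140:265,280:460],None,fx=4.4,fy=4.4,interpolation=2))
E
```

```text
time: 6.43
eef_pos: [0.4311, -0.2919, 0.0043]
tool_rot: [0.0, 0.749, 0.663, -0.0]
force: [0.2, -0.1, 0.2]
width: 0.0516
time: 7.1
eef_pos: [0.3395, -0.2198, 0.1162]
tool_rot: [0.001, 0.512, 0.859, -0.0]
force: [1.1, -0.6, 0.7]
width: 0.0233
(array([ 429.3, -331.1]), array([ 68.9, 102.8]), -8.1) [(np.int32(210), array([ 0.4167, -0.3339]), array([ 424.4, -334.2]), array([43.6, 84.9]), -9.7)]
(array([ 426.8, -333.4]), array([45.7, 88. ]), -8.0) [(np.int32(167), array([ 0.4115, -0.3327]), array([ 420.8, -333.5]), array([42.6, 83.1]), -10.2)]
```

View pics/t3.png

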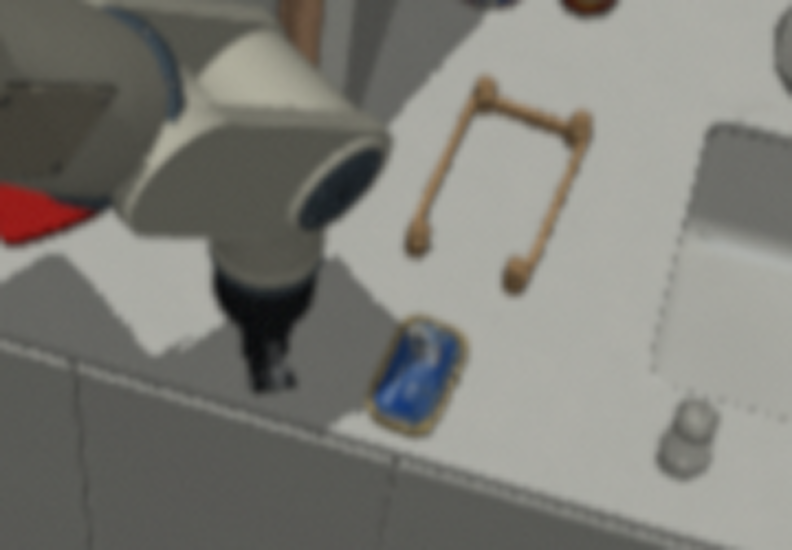

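The tin sits just before the mouth at about (0.428, -0.333), turned -7 to -8°. That is on the tidy's axis to within measuring error. Next I go behind it with the jaw direction across.

```bash
python3 -m pendant '[{"linear":[1,-13,0],"angular":[0,0,7]},{"linear":[2,-26,0],"angular":[0,0,14]},{"linear":[3,-39,0],"angular":[0,0,21]},{"linear":[4,-52,0],"angular":[0,0,28]},{"linear":[5,-65,0],"angular":[0,0,35]},{"linear":[5,-78,0],"angular":[0,0,42]},{"linear":[5,-91,0],"angular":[0,0,49]},{"linear":[5,-104,0],"angular":[0,0,55]}]'
python3 -m pendant '[{"linear":[0,0,-15],"angular":[0,0,0]},{"linear":[0,0,-35],"angular":[0,0,0]},{"linear":[0,0,-55],"angular":[0,0,0]},{"linear":[0,0,-75],"angular":[0,0,0]},{"linear":[0,0,-92],"angular":[0,0,0]},{"linear":[0,0,-102],"angular":[0,0,0]},{"linear":[0,0,-108],"angular":[0,0,0]},{"linear":[0,0,-108],"angular":[0,0,0]}]'
python3 -c "
from h import *
print(read_state()['eef_pos'])
C=cam('scene');print(outline(C,(.433,-.33)),tin(C));C=cam('top');print(outline(C,(.433,-.33)),tin(C))"
```

```text
time: 7.87
eef_pos: [0.3463, -0.3249, 0.1134]
tool_rot: [-0.0, 0.06, 0.998, 0.0]
force: [0.7, 0.1, -0.5]
width: 0.0236
time: 8.53
eef_pos: [0.3458, -0.3242, 0.0051]
tool_rot: [-0.001, 0.062, 0.998, 0.001]
force: [-0.4, 0.5, -0.2]
width: 0.0234
[ 0.34578414 -0.32423528  0.00509393]
(array([ 430.5, -332.3]), array([ 70.2, 101.5]), -9.6) [(np.int32(210), array([ 0.4165, -0.3338]), array([ 423.4, -334.1]), array([43.6, 85.3]), -6.5)]
(array([ 579. , -398.2]), array([10. , 53.5]), -9.0) []
```

```bash
python3 -m pendant '[{"linear":[6,-1,0],"angular":[0,0,0]},{"linear":[12,-1,0],"angular":[0,0,0]},{"linear":[17,-2,0],"angular":[0,0,0]},{"linear":[21,-2,0],"angular":[0,0,0]},{"linear":[25,-3,0],"angular":[0,0,0]},{"linear":[29,-3,0],"angular":[0,0,0]},{"linear":[33,-4,0],"angular":[0,0,0]},{"linear":[37,-4,0],"angular":[0,0,0]}]'
python3 -m pendant '[{"linear":[4,0,0],"angular":[0,0,0]},{"linear":[8,-1,0],"angular":[0,0,0]},{"linear":[12,-1,0],"angular":[0,0,0]},{"linear":[16,-2,0],"angular":[0,0,0]},{"linear":[20,-2,0],"angular":[0,0,0]},{"linear":[24,-3,0],"angular":[0,0,0]},{"linear":[27,-3,0],"angular":[0,0,0]},{"linear":[27,-3,0],"angular":[0,0,0]}]'
python3 - <<'E'
from h import *
A=cam('scene');print(tin(A));B=cam('top');print(tin(B))
im=[cv2.resize(cv2.getRectSubPix(C[0],(90,100),tuple(map(float,proj(C,[.53,-.345,0.02])))),None,fx=4.4,fy=5,interpolation=2) if 0 else cv2.resize(cv2.getRectSubPix(C[0],(90,110),tuple(map(float,proj(C,[.53,-.345,0.02])))),None,fx=4.4,fy=4.4,interpolation=2) for C in(A,B)]
cv2.imwrite("pics/b4.png",np.hstack(im))
print([proj(C,[.53,-.345,0.02]) for C in(A,B)])
E
```

```text
time: 9.3
eef_pos: [0.3835, -0.3291, 0.0063]
tool_rot: [-0.0, 0.061, 0.998, 0.0]
force: [-1.1, 0.1, 0.6]
width: 0.0236
time: 9.97
eef_pos: [0.411, -0.3323, 0.0063]
tool_rot: [0.0, 0.061, 0.998, -0.0]
force: [0.3, 0.1, -0.1]
width: 0.0235
[(np.int32(141), array([ 0.472 , -0.3404]), array([ 477.8, -339.6]), array([45.5, 59.8]), -1.5)]
[]
[array([368.36113372, 242.42718749]), array([384.62278211, 201.12396282])]
```

View pics/b4.png

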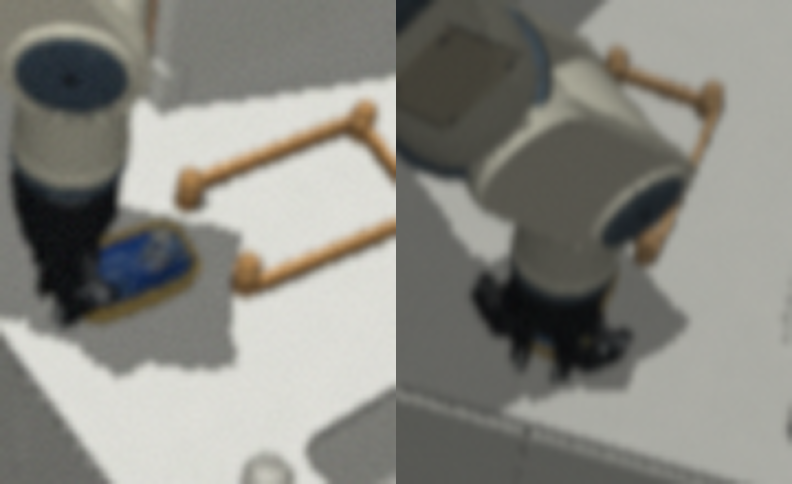

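```bash
python3 -m pendant '[{"linear":[-20,2,0],"angular":[0,0,0]},{"linear":[-45,10,10],"angular":[0,0,0]},{"linear":[-65,40,35],"angular":[0,0,0]},{"linear":[-65,75,55],"angular":[0,0,0]},{"linear":[-65,110,65],"angular":[0,0,0]},{"linear":[-65,140,65],"angular":[0,0,0]},{"linear":[-65,140,65],"angular":[0,0,0]}]'
python3 - <<'E'
from h import *
A=cam('scene');B=cam('top');o=[]
for C,O,yaw in((A,(547.9,-346.9),-6.2),(B,(544.4,-345.5),-6.5)):
    t=tin(C);print(t)
    for x in t:
        d=x[2]-O;a=np.radians(yaw);print("label in tidy: x %.1f y %.1f yaw %.1f"%(d@[np.cos(a),np.sin(a)],d@[-np.sin(a),np.cos(a)],x[4]-yaw))
    o.append(cv2.resize(cv2.getRectSubPix(C[0],(65,80),tuple(map(float,proj(C,[.51,-.345,0.02])))),None,fx=6.1,fy=6.1,interpolation=2))
    print(proj(C,[.51,-.345,0.02]))
cv2.imwrite("pics/b5.png",np.hstack(o))
E
```

```text
time: 10.65
eef_pos: [0.3435, -0.1881, 0.0717]
tool_rot: [-0.001, 0.06, 0.998, 0.001]
force: [-1.1, -0.9, 0.2]
width: 0.0233
[(np.int32(209), array([ 0.4616, -0.3385]), array([ 468.1, -338.6]), array([44.7, 81.8]), -6.7)]
label in tidy: x -80.2 y -0.4 yaw -0.5
[363.58209688 244.94751241]
[(np.int32(158), array([ 0.4555, -0.3369]), array([ 463.7, -337.8]), array([41.1, 78.7]), -8.0)]
label in tidy: x -81.1 y -1.5 yaw -1.5
[383.27614868 205.55005276]
```

View pics/b5.png

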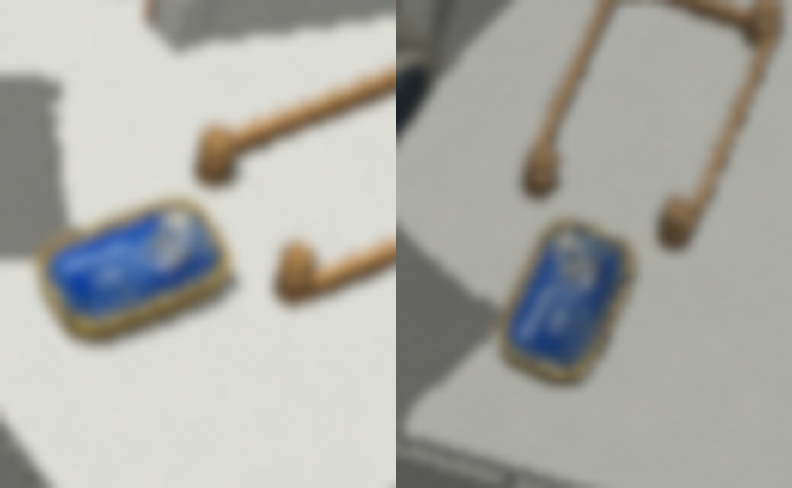

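The tin is centred on the gap to about 1 mm, with yaw 0.5 to 1.5° off the tidy's axis. I'll go back behind it and push it in at 5 mm per row or less, watching the force.

```bash
python3 -m pendant '[{"linear":[0,-40,0],"angular":[0,0,0]},{"linear":[0,-80,0],"angular":[0,0,0]},{"linear":[0,-115,-15],"angular":[0,0,0]},{"linear":[0,-141,-35],"angular":[0,0,0]},{"linear":[10,-141,-55],"angular":[0,0,0]},{"linear":[30,-141,-65],"angular":[0,0,0]},{"linear":[48,-142,-65],"angular":[0,0,0]},{"linear":[52,-142,-65],"angular":[0,0,0]}]'
python3 -m pendant '[{"linear":[5,-1,0],"angular":[0,0,0]},{"linear":[10,-1,0],"angular":[0,0,0]},{"linear":[14,-2,0],"angular":[0,0,0]},{"linear":[18,-2,0],"angular":[0,0,0]},{"linear":[22,-2,0],"angular":[0,0,0]},{"linear":[26,-3,0],"angular":[0,0,0]},{"linear":[30,-3,0],"angular":[0,0,0]},{"linear":[34,-4,0],"angular":[0,0,0]}]'
```

```text
time: 11.42
eef_pos: [0.399, -0.336, 0.0052]
tool_rot: [0.0, 0.061, 0.998, -0.0]
force: [-0.3, -1.3, -0.3]
width: 0.0236
time: 12.08
eef_pos: [0.4314, -0.3379, 0.0064]
tool_rot: [-0.0, 0.061, 0.998, 0.0]
force: [-0.3, 0.2, 1.5]
width: 0.0235
```

I'm about 5 mm right of the axis, which is harmless for the tin because both fingers still bear on it. I'll back off a touch and recentre.

```bash
python3 -m pendant '[{"linear":[-8,1,0],"angular":[0,0,0]},{"linear":[-8,5,0],"angular":[0,0,0]},{"linear":[-4,5,0],"angular":[0,0,0]},{"linear":[0,5,0],"angular":[0,0,0]},{"linear":[3,4,0],"angular":[0,0,0]},{"linear":[6,4,0],"angular":[0,0,0]},{"linear":[9,4,0],"angular":[0,0,0]},{"linear":[9,4,0],"angular":[0,0,0]}]'
python3 - <<'E'
from h import *
o=[]
for n in("scene","top"):
    C=cam(n);o.append(cv2.resize(cv2.getRectSubPix(C[0],(65,80),tuple(map(float,proj(C,[.52,-.345,0.02])))),None,fx=6.1,fy=6.1,interpolation=2))
cv2.imwrite("pics/b6.png",o[0])
E
```

```text
time: 12.75
eef_pos: [0.4409, -0.3342, 0.0063]
tool_rot: [0.0, 0.061, 0.998, -0.0]
force: [-0.1, 0.1, 0.0]
width: 0.0233
```

View pics/b6.png

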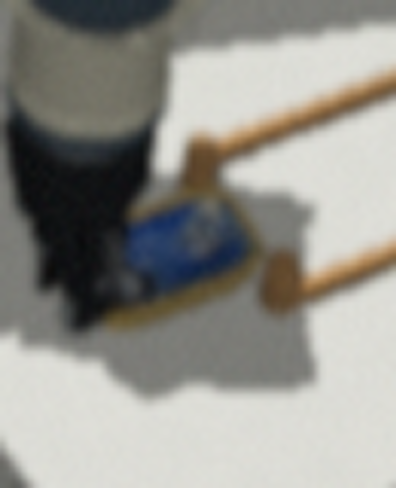

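The nose is entering the gap between the posts and the forces are near zero, so I'll continue.

```bash
for i in 1 2; do python3 -m pendant '[{"linear":[3,0,0],"angular":[0,0,0]},{"linear":[6,-1,0],"angular":[0,0,0]},{"linear":[9,-1,0],"angular":[0,0,0]},{"linear":[12,-1,0],"angular":[0,0,0]},{"linear":[15,-2,0],"angular":[0,0,0]},{"linear":[18,-2,0],"angular":[0,0,0]},{"linear":[21,-2,0],"angular":[0,0,0]},{"linear":[24,-3,0],"angular":[0,0,0]}]'; done
python3 -c "
from h import *
C=cam('scene');print(tin(C))
for x in tin(C):
  d=x[2]-(547.9,-346.9);a=np.radians(-6.2);print(d@[np.cos(a),np.sin(a)],d@[-np.sin(a),np.cos(a)])"
```

```text
time: 13.52
eef_pos: [0.4644, -0.3369, 0.0062]
tool_rot: [-0.0, 0.061, 0.998, 0.0]
force: [-1.1, 0.5, 0.1]
width: 0.0234
time: 14.18
eef_pos: [0.4884, -0.34, 0.0063]
tool_rot: [-0.0, 0.061, 0.998, 0.0]
force: [-0.4, 0.9, -0.3]
width: 0.0235
[(np.int32(108), array([ 0.5523, -0.3497]), array([ 559.3, -348.7]), array([44. , 54.8]), -6.5)]
11.527719829555215 -0.5582790801015209
```

Sliding freely and centred. There are 72 mm left along the axis.

```bash
for i in 1 2 3; do python3 -m pendant '[{"linear":[3,0,0],"angular":[0,0,0]},{"linear":[6,-1,0],"angular":[0,0,0]},{"linear":[9,-1,0],"angular":[0,0,0]},{"linear":[12,-1,0],"angular":[0,0,0]},{"linear":[15,-2,0],"angular":[0,0,0]},{"linear":[18,-2,0],"angular":[0,0,0]},{"linear":[21,-2,0],"angular":[0,0,0]},{"linear":[24,-3,0],"angular":[0,0,0]}]'; done
python3 -m pendant '[{"linear":[3,0,0],"angular":[0,0,0]},{"linear":[5,0,0],"angular":[0,0,0]},{"linear":[5,0,0],"angular":[0,0,0]},{"linear":[-10,1,0],"angular":[0,0,0]},{"linear":[-40,4,0],"angular":[0,0,0]},{"linear":[-75,8,0],"angular":[0,0,0]},{"linear":[-110,12,0],"angular":[0,0,15]},{"linear":[-130,14,30],"angular":[0,0,0]}]'
python3 -m pendant '[{"linear":[-20,20,30],"angular":[0,0,0]},{"linear":[-40,60,60],"angular":[0,0,0]},{"linear":[-60,100,80],"angular":[0,0,0]},{"linear":[-60,140,90],"angular":[0,0,0]},{"linear":[-60,170,90],"angular":[0,0,0]},{"linear":[-60,170,90],"angular":[0,0,0]},{"linear":[-60,170,90],"angular":[0,0,0]}]'
python3 - <<'E'
from h import *
o=[]
for n,O,yaw in(("scene",(547.9,-346.9),-6.2),("top",(544.4,-345.5),-6.5)):
    C=cam(n);t=tin(C);a=np.radians(yaw)
    for x in t:
        d=x[2]-O;print("label in tidy: x %.1f y %.1f yaw %.1f"%(d@[np.cos(a),np.sin(a)],d@[-np.sin(a),np.cos(a)],x[4]-yaw),x[3])
    o.append(cv2.resize(cv2.getRectSubPix(C[0],(90,110),tuple(map(float,proj(C,[.60,-.345,0.02])))),None,fx=4.4,fy=4.4,interpolation=2))
cv2.imwrite("pics/b7.png",np.hstack(o))
E
```

```text
time: 14.9
eef_pos: [0.5124, -0.3429, 0.0063]
tool_rot: [-0.0, 0.061, 0.998, 0.0]
force: [-0.8, 0.1, 0.6]
width: 0.0237
time: 15.57
eef_pos: [0.5364, -0.3459, 0.0063]
tool_rot: [-0.0, 0.061, 0.998, 0.0]
force: [-0.2, -0.0, 0.2]
width: 0.0233
time: 16.23
eef_pos: [0.5604, -0.3489, 0.0063]
tool_rot: [-0.0, 0.061, 0.998, 0.0]
force: [-1.0, 0.8, 1.0]
width: 0.0233
time: 16.9
eef_pos: [0.4238, -0.3315, 0.0322]
tool_rot: [-0.004, 0.047, 0.999, 0.003]
force: [-1.6, 0.8, 0.7]
width: 0.0236
time: 17.48
eef_pos: [0.3701, -0.1633, 0.127]
tool_rot: [0.001, 0.059, 0.998, -0.0]
force: [0.4, -0.7, -0.1]
width: 0.0235
label in tidy: x 75.7 y -1.2 yaw -3.4 [43.2 85.5]
label in tidy: x 74.3 y -1.0 yaw -2.0 [42.7 80.8]
```

View pics/b7.png

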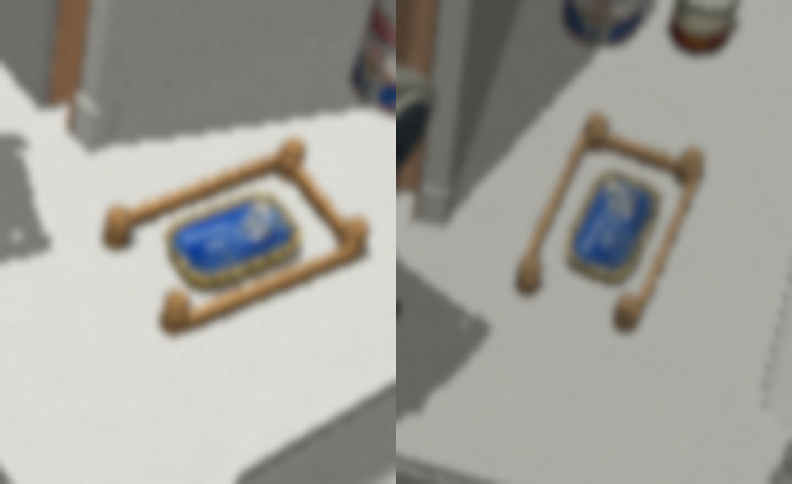

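The tin lies wholly inside the bay, centred, at x ≈ 80 mm, and the hand is clear. I'm handing in.

```bash
python3 -c "
from cell import *
print(close_job())"
```

```text
the job is handed in; nothing more can be done
None
```

The tin is inside the tidy's bay, lengthwise, and I handed the job in at about 17.5 s of robot time, well under the 72 s limit. I pushed it sideways about 200 mm to the mouth line. I then went behind it and pushed it end first between the front posts, stopping short of the back rail.

**Tin position:** In the last pictures from both cameras, the tin's label is 74–76 mm behind the post line. It sits off-centre on the tin, so that puts the tin's centre at about 80 mm (allowed 55–115). The tin is about 1 mm off the middle line and turned 2–3° from the tidy's axis.

**Force and hand:** The wrist force read under 2 N at the end of every move. It was not read between those points, and the finger force on the tin was not measured directly. The hand finished clear at (0.37, -0.16, 0.13) m.

**Disagreements:**
- The two cameras' position estimates differed by 3–5 mm in x.
- On returning behind the tin, I was 5 mm right of the axis. I recentred before the fingers went between the posts.

**Not checked:** I did not measure the mug, spice jar and salt shaker again at the end. The planned path kept the hand away from all three.

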